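# Open the upper half of a bench guard's split door and fit the missing infill plate

### The job

The bed inside the little bench guard is missing one interlocking infill plate. Draw the red-knobbed bolt on the roof of the guard's split door and swing only the blue top half (front and clear roof in one) well open, past a right angle, leaving the bottom half shut and its black-knobbed bolt shot home. Then take the aluminium plate by its black rib, turn it so that its tab and notch match the gap in the bed, lower it in gently until it lies flush, and let go; leave the door open and do not disturb the other things on the bench.

Things in the scene. Friction and masses are not known exactly. Their poses are not given: they have to be found in the camera images.
- guard: Fixed grey bench guard, 154 (x) x 236 (y) x 150 mm high, front and top closed by the blue split door. Origin: centre of its underside. Own x points to the back, y to the hinge side, z up. Side walls' inner faces at y = -96 and 96 mm, back wall's at x = 70. Dark bed inside, top 88 mm high, with one shaped gap. Upper bolt's keeper at x -40, y -110 mm, 172 mm high. Turned by up to 0.2 rad.
- vacancy (a point): Centre of the gap's floor (guard frame 0, 0, 78 mm), axes as the guard's. The gap is the plate's outline, 2.25 mm wider all round, 10 mm deep: 70 (x) x 56 (y) mm with a slot for the tab on the +y side and a key for the notch on the -y side. The plate is flush when plate coincides with this point with the same x and y directions; no other rotation fits.
- plate: Loose aluminium plate, 0.2 to 0.35 kg, 70 (x) x 56 (y) x 10 mm, rib upward, turned up to 1.6 rad either way. Origin: centre of the 70 x 56 underside. Tab on its +y side (x 3 to 25 mm, 14 mm out), notch in its -y side (x -23 to -1, 14 mm deep). Central black grip rib, 52 mm along x, 16 mm thick in y, from 10 to 46 mm above the underside: pinch it across y from above.
- plate_tab (a point): Middle of the tab's outer edge, on the plate's upper face (plate frame 14, 42, 10 mm).
- top_leaf (a joint): Upper half of the door (rad): blue front panel (93 to 150 mm high) joined to a roof with a clear window (top 155 mm, 152 mm deep). Upright hinge at its +y front corner; 0 = shut, grows as it swings out toward the robot, then to +y (clockwise from above), stop at 2.1. Hinge friction 0.12 N m: stays where it is left. Cannot open while its bolt is in the keeper.
- top_handle (a point): Grip point of the top leaf's black upstanding post handle, 15 mm thick, round, upright, near the panel's free (-y) end; 42 mm from panel face to post axis; post from 102 to 168 mm high, upper end free. The point is on its axis 150 mm high and moves with the leaf, 180 mm from the hinge axis.
- top_leaf_hinge (a point): Point on the upright hinge axis of both leaves, at 150 mm height (guard frame -85, 104, 150 mm).
- top_bolt (a joint): Bolt of the top leaf, on its roof (m): slides along the guard's y. 0 = shot home, grows as it is drawn toward the hinge (+y of the guard), stop at 0.034; starts at 0 to 0.005, clear of the keeper from 0.013. Friction about 1.5 N, stays where it is put.
- top_bolt_knob (a point): Centre of the upper bolt's red upright round knob, 16 mm in diameter, 30 mm tall (170 to 200 mm above the bench; this point at 186 mm). Moves with bolt and leaf.
- bottom_leaf (a joint): Lower half of the door, blue panel from 4 to 89 mm height on the same hinge axis; 0 = shut, grows as it opens. Must stay shut.
- bottom_bolt (a joint): Bolt of the lower half, on its front; 0 = shot home (as it starts), grows as it is drawn toward +y of the guard. Must stay home.
- bottom_bolt_knob (a point): Outer end of the lower bolt's black knob, 46 mm above the bench in front of the lower panel. Not to be moved.
- wood_block: Bystander: loose pine block 50 x 160 x 45 mm; origin centre of underside, length along y. Leave alone.
- cube: Bystander: loose ground steel block 50 x 62 x 34 mm; origin centre of underside. Leave alone.
- strap_c: Bystander: loose steel clamp strap 36 x 100 x 16 mm; origin centre of underside, length along y. Leave alone.
- taper_sleeve: Bystander: loose steel taper sleeve lying down, 95 x 161 x 98 mm; origin centre of underside. Leave alone.
Not all that is in view belongs to the job. What is shaped like the plate but pink or turquoise is not meant.

How it is judged:
By the outcome, as a careful person would: the job done as asked, in the order asked, and still so for the second after the job is handed in, with the robot touching nothing.
It also fails if it takes over 72 s, if anything falls off the work surface, if the arm or the gripper's body presses on something with over 40 N, if the wrist force passes 120 N, or if a joint passes its speed limit or range.

### The arm

A 6-joint arm with a two-finger parallel gripper is mounted at the origin on a cart in front of the work surface, level with it; the furniture and walls round the work are solid. World frame = base frame: x ahead of the robot, y to its left, z up, the work surface at z = 0. Lengths are in m, angles in rad, forces in N, time in s.
With the tool pointing down it reaches from about 0.25 to 0.725 m from the base axis. Payload 4 kg.
Tool frame: the origin (TCP) lies at the very end of the fingers, on their centre line; the grasp point (between the pads) lies 19 mm behind it; y points along the fingers, z is the direction in which the jaws open and shut, and the axes are right-handed (so a half turn about y gives the same grasp; the last joint's range is limited). The gripper opens to 85 mm and grips with 20 to 120 N. Pads are 22 mm wide; open, the fingers measure 114 mm over their backs; the gripper's body (76 mm by 85 mm) begins 54 mm behind the grasp point. The pads swing forward as they close: fully open they stand 13 mm farther back than shut.
Start: joints at [-1.171, 0.241, 0.005, 1.335, 0, 1.571], TCP at [0.195, -0.461, 0.231] pointing down, gripper open.
Joint ranges: [-2.72, 2.72], [-1.05, 1.87], [-1.09, 1.28], [-1.99, 2.15], [-1.42, 1.44], [-3.14, 3.14]. Speed limits (rad/s): [2.79, 2.79, 3.14, 3.14, 3.14, 3.14].

### API

Orientations are given as a unit quaternion [x, y, z, w].
In Python, from workcell import bot gives the robot as it stands. The module is installed in compiled form; this text tells all that it offers.
- The arm moves only by the tool move_arm, never from a script. Its argument "increments" is a list of rows, each an object with "grip": the closure, from 0 (fully open) to 1 (shut); "linear": the shift along the tool's x, y, z scaled (see below), a list of three; "twist": the turn about the tool's y scaled (see below). A call has exactly 5 rows; each row shifts and turns the pose as measured when the row begins, along the tool's axes as they then stand; what a row does not reach is not made up. The controller multiplies each number of a shift by 0.2 m and each number of a turn by 2 rad. A row lasts 1/10 s, in which the tool goes at most 50 mm and 8.59 degrees, less where a joint would pass 70% of its speed; a pose out of reach is approached as far as the arm can. A call with a number of a shift or a turn outside -1 to 1 is refused whole. A call with a gripper value outside its range is refused whole. The fingers move at their own pace and stop on an object; the grip force is fixed at half the most. Time passes only in rows, so rows that do not move let the fingers close, or fill a call up. It gives the time, the measured TCP pose, the force and the opening at its end, in the units of the state.
- bot.get_obs(): the state, without advancing time (a new reading comes with each control period).
- bot.camera(name): name is "scene" or "top" or "wrist"; returns (picture, depth): 400x640x3 uint8, blue, green, red; 400x640 float32, m along the optical axis (not along the pixel's ray), 0 where there is no reading.
- bot.camera_params(name): a dict with "camera_matrix" (3x3 intrinsics, pixels), "rvec" (rotation vector, rad) and "tvec" (3), from world to camera coordinates, as OpenCV has them; the wrist camera has in their place "T_tool_cam" (4x4, takes a point from camera to tool coordinates, whose origin is the TCP and whose axes are the tool frame's). Camera axes: x right, y down, z forward; pixel columns grow to the right and rows downward; lengths in m; the calibration is good to about 2 mm. A picture is of the moment at which its call begins: read the wrist's pose just before it. camera_params takes no time and is no camera call.
- bot.job_done(): hands the job in, once; it reports no verdict.
The state is a dict: "clock": time; "joint_pos": joint angles; "joint_vel": joint speeds; "tau": joint torques, N m; "eef_pos": TCP position; "tool_rot": TCP orientation; "ft_force": force on the tool from outside, world axes, zero at the start; "ft_torque": the same for the moment, N m; "grip_width": finger opening in m.
Only numpy, scipy, OpenCV 4.12 (cv2) and the standard library are available. Lean on these libraries where they do the work, as an engineer would, in place of code of your own. Each camera call takes 0.05 s, during which the arm holds its last target. There are 200 camera calls.

## Working session

There is one attempt and no reset: what is moved stays moved. The work goes in short steps, Python scripts to look and compute and a tool call to move; the robot and the scene stay as the last step left them, time stands still between calls to the robot, and variables do not carry over. Pictures are saved under pics/ and viewed, about 8 in all and at most 12, crops included, and the job is handed in when it is done.

Besides the shell and the picture viewer there is one more tool, called by a JSON object that holds its "name" and its "arguments". move_arm: Moves the arm, as the interface text tells. Its arguments: {"type":"object","properties":{"increments":{"type":"array"}},"required":["increments"]}

```bash
mkdir -p pics; cat > h.py <<'E'
import numpy as np, cv2
from scipy.spatial.transform import Rotation as R
from workcell import bot
def cam(n):
    o=bot.get_obs(); im,d=bot.camera(n); p=bot.camera_params(n); K=np.array(p['camera_matrix'])
    if n=='wrist':
        T=np.eye(4);T[:3,:3]=R.from_quat(o['tool_rot']).as_matrix();T[:3,3]=o['eef_pos'];T=T@np.array(p['T_tool_cam'])
    else:
        T=np.eye(4);M=R.from_rotvec(np.ravel(p['rvec'])).as_matrix();T[:3,:3]=M.T;T[:3,3]=-M.T@np.ravel(p['tvec'])
    return im,d,K,T
def ray(K,T,uv,z):
    v=T[:3,:3]@np.linalg.inv(K)@np.array([uv[0],uv[1],1.]);c=T[:3,3]
    return c+v*(z-c[2])/v[2]
def proj(K,T,P):
    q=T[:3,:3].T@(np.array(P)-T[:3,3]);q=K@q;return q[:2]/q[2]
def cloud(d,K,T):
    v,u=np.indices(d.shape);P=np.stack([(u-K[0,2])/K[0,0]*d,(v-K[1,2])/K[1,1]*d,d],-1)
    return P@T[:3,:3].T+T[:3,3]
def st():
    o=bot.get_obs();m=R.from_quat(o['tool_rot']).as_matrix()
    print('t',round(o['clock'],2),'p',np.round(o['eef_pos'],4),'zyaw',round(np.arctan2(m[1,2],m[0,2]),3),'ft',np.round(o['ft_force'],1),'w',round(o['grip_width'],4),'j',np.round(o['joint_pos'],2));return o,m
E
python3 - <<'E'
from h import *
o,m=st();print(m.round(3))
for n in('top','scene'):
    im,d,K,T=cam(n);cv2.imwrite(f'pics/{n}0.png',im);np.savez(f'{n}0.npz',im=im,d=d,K=K,T=T);print(n,K.round(1).tolist(),T.round(3).tolist())
E
```

```text
t 0.0 p [ 0.1944 -0.46    0.2304] zyaw -1.171 ft [-0.9 -0.4  0.3] w 0.0853 j [-1.17  0.24  0.    1.34  0.    1.57]
[[-0.921 -0.001  0.389]
 [-0.389  0.002 -0.921]
 [-0.    -1.    -0.002]]
top [[456.1, 0.0, 328.6], [0.0, 456.1, 202.3], [0.0, 0.0, 1.0]] [[-0.026, -0.984, 0.177, 0.332], [-1.0, 0.025, -0.009, -0.149], [0.004, -0.178, -0.984, 1.527], [0.0, 0.0, 0.0, 1.0]]
scene [[456.6, 0.0, 319.8], [0.0, 456.6, 195.6], [0.0, 0.0, 1.0]] [[-0.843, -0.408, 0.351, 0.093], [-0.537, 0.62, -0.572, 0.67], [0.016, -0.671, -0.741, 1.22], [0.0, 0.0, 0.0, 1.0]]
```

View pics/top0.png

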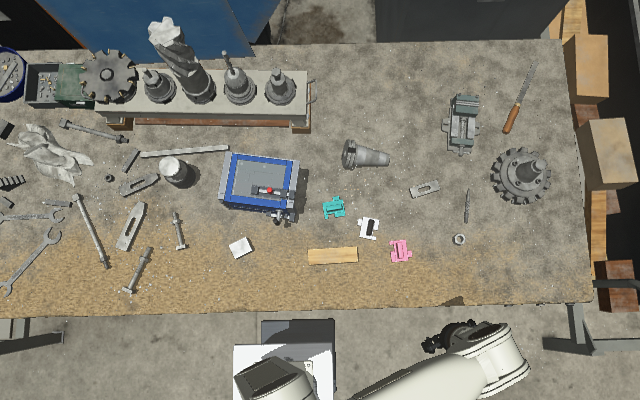

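View pics/scene0.png

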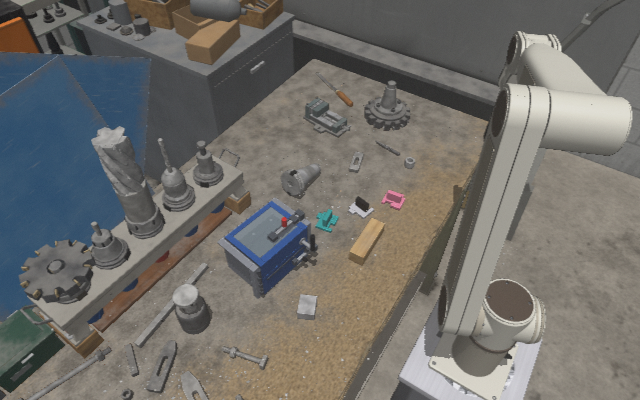

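The top view shows the guard at about (260,183), its red knob at (268,190) and the handle near (280,215). There are three plate-shaped parts: turquoise (334,207), white/aluminium with a black rib (368,228) and pink (400,251). The one at (368,228) fits the description. I'll confirm it in an enlarged crop and measure.

```bash
python3 - <<'E'
from h import *
f=np.load('top0.npz');im,d,K,T=[f[k] for k in('im','d','K','T')]
P=cloud(d,K,T);z=P[...,2]
hsv=cv2.cvtColor(im,cv2.COLOR_BGR2HSV)
red=(cv2.inRange(hsv,(0,150,80),(6,255,255))|cv2.inRange(hsv,(174,150,80),(180,255,255)))>0
red[:,320:]=0;red[:,:220]=0
v,u=np.where(red&(np.indices(red.shape)[0]<230)&(np.indices(red.shape)[0]>150));print('red',len(u),u.mean(),v.mean(),P[v,u].mean(0).round(4),z[v,u].max(),ray(K,T,(u.mean(),v.mean()),.195))
roi=np.zeros(z.shape,bool);roi[140:235,205:315]=1
m=roi&(z>.145)&(z<.163);pts=P[m][:,:2].astype(np.float32)
mm=cv2.morphologyEx(m.astype(np.uint8),cv2.MORPH_OPEN,np.ones((3,3)));pts=P[mm>0][:,:2].astype(np.float32)
print('roof',cv2.minAreaRect(pts),np.median(z[mm>0]))
roi[:]=0;roi[212:246,352:386]=1
m=roi&(z>.004)
w=roi&(im.min(2)>150);cs,_=cv2.findContours(w.astype(np.uint8),0,2);c=max(cs,key=cv2.contourArea)
q=np.array([ray(K,T,x[0],.01)[:2] for x in c]);print('plate',cv2.minAreaRect(q.astype(np.float32)))
b=roi&(im.max(2)<70)&(z>.03);v,u=np.where(b);print('rib',len(u),P[b].mean(0),cv2.minAreaRect(P[b][:,:2].astype(np.float32)),z[b].max())
a=cv2.resize(im[140:250,205:315],None,fx=5,fy=5,interpolation=2);e=cv2.resize(im[190:270,310:420],None,fx=2.2,fy=2.2*1.375*1.8,interpolation=2)
e=cv2.resize(im[195:270,320:420],(250,187),interpolation=2)
o=np.zeros((550,800,3),np.uint8);o[:,:550]=a;o[:187,550:]=e
g=cv2.resize(im[210:248,350:388],(250,250),interpolation=2);o[200:450,550:]=g
cv2.imwrite('pics/crop1.png',o)
E
```

```text
red 19 269.2105263157895 189.6315789473684 [0.6145 0.0149 0.1963] 0.20423518671804342 [0.61477166 0.01511526 0.195     ]
roof ((0.6557902097702026, 0.05443861335515976), (0.23618154227733612, 0.1601937860250473), 81.51164245605469) 0.15303124743452212
plate ((0.5182951092720032, -0.2876822054386139), (0.07231343537569046, 0.07232838869094849), 76.69373321533203)
rib 64 [ 0.51244933 -0.29335876  0.06908969] ((0.42898184061050415, -0.23475772142410278), (0.028565742075443268, 0.2578963041305542), 54.84758377075195) 1.526992274415524
```

View pics/crop1.png

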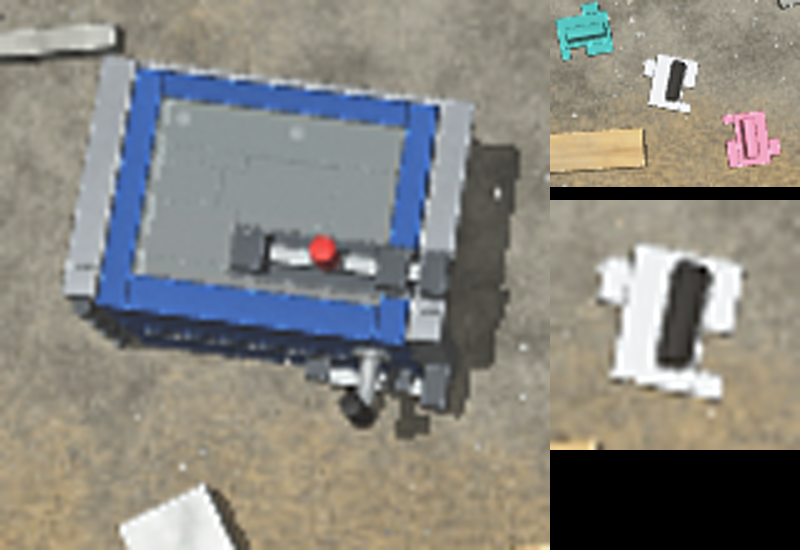

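The crop confirms it. At (368,228) is the aluminium plate with the black rib, its tab on the +y side toward the back, at nearly the guard's yaw. The guard's yaw is about -0.148 and its origin about (0.660, 0.054). Next, a small planner.

```bash
cat >> h.py <<'E'
def plan(way,grip=0,step=.048,start=None):
    """way: list of (x,y,z,yaw); prints rows [lx,ly,lz,tw]"""
    o=bot.get_obs();m=R.from_quat(o['tool_rot']).as_matrix();p=np.array(o['eef_pos']);y=np.arctan2(m[1,2],m[0,2]);n=0
    if start is not None: p,y=np.array(start[:3],float),start[3]
    for w in way:
        t=np.array(w[:3],float);dy=w[3]-y
        k=max(1,int(np.ceil(max(np.linalg.norm(t-p)/step,abs(dy)/.145))))
        p0,y0=p.copy(),y
        for i in range(1,k+1):
            q=p0+(t-p0)*i/k;yn=y0+dy*i/k;dx=q-p
            l=np.array([dx[0]*np.sin(y)-dx[1]*np.cos(y),-dx[2],dx[0]*np.cos(y)+dx[1]*np.sin(y)])/.2
            print(n,l.round(3).tolist(),round(-(yn-y)/2,4));p,y=q,yn;n+=1
        print('--')
def G(x,y,z=0,o=(.6597,.0538),g=-.148):
    return np.array([o[0]+x*np.cos(g)-y*np.sin(g),o[1]+x*np.sin(g)+y*np.cos(g),z])
E
python3 - <<'E'
from h import *
print(np.array(bot.camera_params('wrist')['T_tool_cam']).round(3).tolist(),bot.camera_params('wrist')['camera_matrix'])
f=np.load('top0.npz')
for q in [G(-.127,-.071,.168),G(-.085,.104,.15),G(0,0,.155)]: print(q,proj(f['K'],f['T'],q))
plan([(.35,-.30,.34,-.8),(.50,-.06,.34,-.148)])
E
```

```text
[[-0.001, 0.959, 0.284, -0.072], [0.0, -0.284, 0.959, -0.142], [1.0, 0.001, 0.0, -0.001], [0.0, 0.0, 0.0, 1.0]] [[289.71364242   0.         324.84799988]
 [  0.         289.71364242 202.24927393]
 [  0.           0.           1.        ]]
[0.52361869 0.00230363 0.168     ] [274.67768499 221.07465152]
[0.59096509 0.16919719 0.15      ] [220.74606574 201.4733177 ]
[0.6597 0.0538 0.155 ] [258.22003036 178.33582372]
0 [-0.171, -0.091, -0.072] -0.0309
1 [-0.176, -0.091, -0.062] -0.0309
2 [-0.179, -0.091, -0.051] -0.0309
3 [-0.182, -0.091, -0.04] -0.0309
4 [-0.184, -0.091, -0.028] -0.0309
5 [-0.185, -0.091, -0.017] -0.0309
--
6 [-0.229, -0.0, -0.056] -0.0543
7 [-0.234, -0.0, -0.031] -0.0543
8 [-0.236, -0.0, -0.006] -0.0543
9 [-0.235, -0.0, 0.02] -0.0543
10 [-0.231, -0.0, 0.045] -0.0543
11 [-0.225, -0.0, 0.07] -0.0543
--
```

{"name": "move_arm", "arguments": {"increments": [{"grip":0,"linear":[-0.171,-0.091,-0.072],"twist":-0.031},{"grip":0,"linear":[-0.176,-0.091,-0.062],"twist":-0.031},{"grip":0,"linear":[-0.179,-0.091,-0.051],"twist":-0.031},{"grip":0,"linear":[-0.182,-0.091,-0.04],"twist":-0.031},{"grip":0,"linear":[-0.184,-0.091,-0.028],"twist":-0.031}]}}

```text
clock: 0.6
eef_pos: [0.3233, -0.3232, 0.3185]
tool_rot: [-0.247, 0.668, -0.658, 0.245]
ft_force: [1.0, -0.2, -0.1]
grip_width: 0.0856
```

```bash
python3 - <<'E'
from h import *
st();plan([(.50,0.02,.34,-.148)])
E
```

```text
t 0.6 p [ 0.3233 -0.3232  0.3185] zyaw -0.86 ft [ 1.  -0.2 -0.1] w 0.0856 j [-0.79  0.15  0.11  1.55  0.    1.64]
0 [-0.199, -0.012, -0.08] -0.0396
1 [-0.205, -0.012, -0.065] -0.0396
2 [-0.209, -0.012, -0.048] -0.0396
3 [-0.212, -0.012, -0.031] -0.0396
4 [-0.214, -0.012, -0.015] -0.0396
5 [-0.214, -0.012, 0.002] -0.0396
6 [-0.214, -0.012, 0.019] -0.0396
7 [-0.211, -0.012, 0.036] -0.0396
8 [-0.208, -0.012, 0.053] -0.0396
--
```

{"name": "move_arm", "arguments": {"increments": [{"grip":1,"linear":[-0.199,-0.012,-0.08],"twist":-0.04},{"grip":1,"linear":[-0.205,-0.012,-0.065],"twist":-0.04},{"grip":1,"linear":[-0.209,-0.012,-0.048],"twist":-0.04},{"grip":1,"linear":[-0.212,-0.012,-0.031],"twist":-0.04},{"grip":1,"linear":[-0.214,-0.012,-0.015],"twist":-0.04}]}}

```text
clock: 1.1
eef_pos: [0.4243, -0.1255, 0.3331]
tool_rot: [-0.377, 0.602, -0.594, 0.377]
ft_force: [0.7, -0.9, 0.5]
grip_width: 0.0123
```

{"name": "move_arm", "arguments": {"increments": [{"grip":1,"linear":[-0.214,-0.012,0.002],"twist":-0.04},{"grip":1,"linear":[-0.214,-0.012,0.019],"twist":-0.04},{"grip":1,"linear":[-0.211,-0.012,0.036],"twist":-0.04},{"grip":1,"linear":[-0.208,-0.012,0.053],"twist":-0.04},{"grip":1,"linear":[0,0,0],"twist":0}]}}

```text
clock: 1.6
eef_pos: [0.5014, 0.0403, 0.3417]
tool_rot: [-0.473, 0.53, -0.52, 0.473]
ft_force: [-0.4, 0.8, -1.1]
grip_width: 0.0
```

```bash
python3 - <<'E'
from h import *
st();im,d,K,T=cam('wrist');np.savez('w1.npz',im=im,d=d,K=K,T=T)
for q,c in [(G(-.127,-.071,.168),(0,255,0)),(G(-.085,.104,.15),(0,255,255)),(G(-.04,-.110,.172),(255,0,255)),(G(0,0,.155),(255,255,0))]:
    p=proj(K,T,q);print(p);cv2.drawMarker(im,tuple(int(x) for x in p),c,0,14,1)
cv2.imwrite('pics/w1.png',im)
hsv=cv2.cvtColor(im,cv2.COLOR_BGR2HSV);P=cloud(d,K,T)
red=(cv2.inRange(hsv,(0,150,80),(6,255,255))|cv2.inRange(hsv,(174,150,80),(180,255,255)))>0
s=red&(P[...,2]>.194)&(P[...,2]<.21)&(P[...,1]>-.1);v,u=np.where(s);print('red',len(u),P[s].mean(0),ray(K,T,(u.mean(),v.mean()),.2))
E
```

```text
t 1.6 p [0.5014 0.0403 0.3417] zyaw -0.104 ft [-0.4  0.8 -1.1] w 0.0 j [0.07 0.24 0.28 1.63 0.01 1.75]
[349.23877929 216.26210282]
[399.53317946  54.15660262]
[421.10009014 252.19416469]
[465.12261187 158.18866368]
red 187 [0.6143078  0.01855274 0.19888714] [0.61390895 0.01892061 0.2       ]
```

View pics/w1.png

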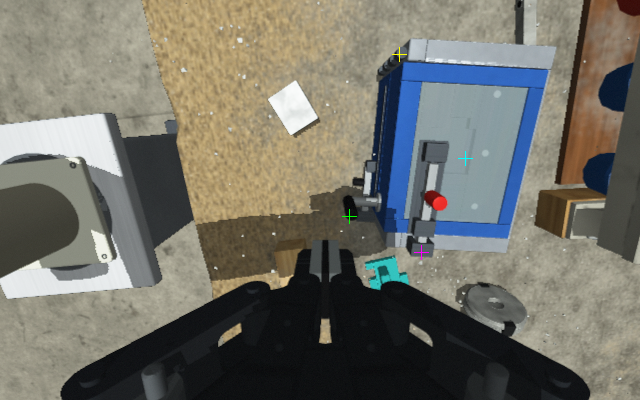

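The wrist view shows the red knob at (435,201), the keeper at (421,250) matching its marker, and the black handle post near (349,205). I'll refine the handle by depth and plan the bolt push.

```bash
python3 - <<'E'
from h import *
f=np.load('w1.npz');im,d,K,T=[f[k] for k in('im','d','K','T')];P=cloud(d,K,T);z=P[...,2]
roi=np.zeros(z.shape,bool);roi[180:235,335:372]=1
for a,b in((.10,.12),(.12,.14),(.14,.16),(.16,.163),(.163,.175)):
    s=roi&(z>a)&(z<b);v,u=np.where(s);print(a,len(u),P[s].mean(0) if len(u) else 0,(u.mean(),v.mean()) if len(u) else 0)
s=(z>.148)&(z<.16)&(P[...,0]>.55);mm=cv2.morphologyEx(s.astype(np.uint8),cv2.MORPH_OPEN,np.ones((3,3)));print('roof',cv2.minAreaRect(P[mm>0][:,:2].astype(np.float32)))
s=(z>.166)&(z<.18)&(P[...,0]>.55)&(P[...,1]<0);print('keeper',np.sum(s),P[s][:,:2].min(0),P[s][:,:2].max(0),P[s].mean(0))
k=np.array([.6143,.0172]);e=np.array([np.cos(-.148),np.sin(-.148)]);n=np.array([.1475,.989])
a=k-.029*n-0*e
print(a, a+.04*n)
plan([(*(k-.032*n),.23,-.148),(*(k-.032*n),.182,-.148)])
E
```

```text
0.1 194 [0.54167887 0.00334228 0.11076824] (np.float64(359.64948453608247), np.float64(200.55154639175257))
0.12 48 [0.52523057 0.00945649 0.13063047] (np.float64(348.0208333333333), np.float64(201.39583333333334))
0.14 55 [0.52474949 0.00944624 0.15036173] (np.float64(348.6909090909091), np.float64(205.8909090909091))
0.16 10 [0.52622391 0.00923402 0.16126637] (np.float64(350.6), np.float64(208.6))
0.163 131 [0.52564474 0.00455816 0.16737099] (np.float64(350.80152671755724), np.float64(214.06870229007635))
roof ((0.7289854884147644, 0.045373186469078064), (0.23570013046264648, 0.3060201108455658), 81.35614776611328)
keeper 788 [ 0.59094017 -0.05705971] [ 6.22145943e-01 -1.79879938e-04] [ 0.60669319 -0.03074824  0.16964537]
[ 0.6100225 -0.011481 ] [0.6159225 0.028079 ]
0 [0.051, 0.14, 0.143] 0.0052
1 [0.05, 0.14, 0.143] 0.0052
2 [0.048, 0.14, 0.144] 0.0052
3 [0.047, 0.14, 0.144] 0.0052
--
4 [-0.0, 0.12, 0.0] -0.0
5 [-0.0, 0.12, 0.0] -0.0
--
```

{"name": "move_arm", "arguments": {"increments": [{"grip":1,"linear":[0.051,0.14,0.143],"twist":0.005},{"grip":1,"linear":[0.05,0.14,0.143],"twist":0.005},{"grip":1,"linear":[0.048,0.14,0.144],"twist":0.005},{"grip":1,"linear":[0.047,0.14,0.144],"twist":0.005},{"grip":1,"linear":[0,0,0],"twist":0}]}}

```text
clock: 2.15
eef_pos: [0.6096, -0.0189, 0.2248]
tool_rot: [-0.461, 0.541, -0.532, 0.459]
ft_force: [-0.4, 0.7, -0.7]
grip_width: 0.0003
```

```bash
python3 - <<'E'
from h import *
st()
k=np.array([.6143,.0172]);n=np.array([.1475,.989])
plan([(*(k-.032*n),.182,-.148),(*(k+.009*n),.182,-.148)],step=.03)
E
```

```text
t 2.15 p [ 0.6096 -0.0189  0.2248] zyaw -0.153 ft [-0.4  0.7 -0.7] w 0.0003 j [-0.03  0.48  0.33  1.43  0.01  1.69]
0 [-0.011, 0.107, -0.002] -0.0012
1 [-0.011, 0.107, -0.002] -0.0012
--
2 [-0.102, -0.0, 0.0] -0.0
3 [-0.102, -0.0, 0.0] -0.0
--
```

{"name": "move_arm", "arguments": {"increments": [{"grip":1,"linear":[0,0.1,0],"twist":0},{"grip":1,"linear":[0,0.1,0],"twist":0},{"grip":1,"linear":[0,0,0],"twist":0},{"grip":1,"linear":[-0.06,0,0],"twist":0},{"grip":1,"linear":[-0.06,0,0],"twist":0}]}}

```text
clock: 2.65
eef_pos: [0.61, -0.0003, 0.1863]
tool_rot: [-0.459, 0.545, -0.534, 0.455]
ft_force: [0.1, -0.2, -0.8]
grip_width: 0.0001
```

{"name": "move_arm", "arguments": {"increments": [{"grip":1,"linear":[-0.06,0,0],"twist":0},{"grip":1,"linear":[-0.04,0,0],"twist":0},{"grip":1,"linear":[0,0,0],"twist":0},{"grip":1,"linear":[0,0,0],"twist":0},{"grip":1,"linear":[0,0,0],"twist":0}]}}

```text
clock: 3.15
eef_pos: [0.6146, 0.0239, 0.1903]
tool_rot: [-0.459, 0.542, -0.535, 0.457]
ft_force: [-0.5, -2.5, -0.9]
grip_width: -0.0
```

```bash
python3 - <<'E'
from h import *
o,m=st()
k=np.array([.6143,.0172]);n=np.array([.1475,.989]);print((np.array(o['eef_pos'][:2])-k)@n)
E
```

```text
t 3.15 p [0.6146 0.0239 0.1903] zyaw -0.16 ft [-0.5 -2.5 -0.9] w -0.0 j [0.04 0.5  0.27 1.35 0.01 1.77]
0.0066725597147232535
```

{"name": "move_arm", "arguments": {"increments": [{"grip":1,"linear":[-0.03,0.02,0],"twist":0},{"grip":1,"linear":[0,0,0],"twist":0},{"grip":1,"linear":[0.1,0,0],"twist":0},{"grip":0.3,"linear":[0.1,-0.1,0],"twist":0},{"grip":0.3,"linear":[0,-0.24,0],"twist":-0.07}]}}

```text
clock: 3.65
eef_pos: [0.6064, -0.011, 0.2482]
tool_rot: [-0.5, 0.511, -0.498, 0.492]
ft_force: [0.8, 1.2, 0.1]
grip_width: 0.0282
```

```bash
python3 - <<'E'
from h import *
st();im,d,K,T=cam('wrist');P=cloud(d,K,T)
hsv=cv2.cvtColor(im,cv2.COLOR_BGR2HSV)
red=(cv2.inRange(hsv,(0,150,80),(6,255,255))|cv2.inRange(hsv,(174,150,80),(180,255,255)))>0
s=red&(P[...,2]>.19)&(P[...,2]<.21)&(P[...,1]>-.1);print(s.sum());k=P[s].mean(0);print(k,(k[:2]-[.6143,.0172])@[.1475,.989])
plan([(.5,.0,.25,1.0),(.5246,.0035,.21,1.423),(.5246,.0035,.136,1.423)])
E
```

```text
t 3.65 p [ 0.6064 -0.011   0.2482] zyaw -0.017 ft [0.8 1.2 0.1] w 0.0282 j [-0.02  0.47  0.38  1.5   0.    1.57]
451
[0.61987022 0.04712234 0.19911183] 0.03041480063446685
0 [-0.006, 0.007, -0.079] -0.0722
1 [-0.018, 0.007, -0.077] -0.0722
2 [-0.029, 0.007, -0.074] -0.0722
3 [-0.039, 0.007, -0.069] -0.0722
4 [-0.049, 0.007, -0.063] -0.0722
5 [-0.057, 0.007, -0.055] -0.0722
6 [-0.064, 0.007, -0.046] -0.0722
--
7 [0.031, 0.067, 0.027] -0.0705
8 [0.035, 0.067, 0.022] -0.0705
9 [0.038, 0.067, 0.017] -0.0705
--
10 [0.0, 0.185, 0.0] -0.0
11 [0.0, 0.185, 0.0] -0.0
--
```

{"name": "move_arm", "arguments": {"increments": [{"grip":0.35,"linear":[-0.006,0.0,-0.079],"twist":-0.072},{"grip":0.35,"linear":[-0.018,0,-0.077],"twist":-0.072},{"grip":0.35,"linear":[-0.029,0,-0.074],"twist":-0.072},{"grip":0.35,"linear":[-0.039,0,-0.069],"twist":-0.072},{"grip":0.35,"linear":[-0.049,0,-0.063],"twist":-0.072}]}}

```text
clock: 4.2
eef_pos: [0.5355, -0.0008, 0.2643]
tool_rot: [-0.64, 0.285, -0.29, 0.652]
ft_force: [-0.1, 0.7, -0.2]
grip_width: 0.0552
```

{"name": "move_arm", "arguments": {"increments": [{"grip":0.35,"linear":[-0.057,0.0,-0.055],"twist":-0.072},{"grip":0.35,"linear":[-0.064,0,-0.046],"twist":-0.072},{"grip":0.35,"linear":[0.031,0,0.027],"twist":-0.07},{"grip":0.35,"linear":[0.035,0,0.022],"twist":-0.07},{"grip":0.35,"linear":[0,0,0],"twist":-0.07}]}}

```text
clock: 4.7
eef_pos: [0.5188, 0.008, 0.2662]
tool_rot: [-0.699, 0.029, -0.043, 0.714]
ft_force: [-0.2, -0.4, 0.5]
grip_width: 0.0557
```

```bash
python3 - <<'E'
from h import *
st();im,d,K,T=cam('wrist');np.savez('w2.npz',im=im,d=d,K=K,T=T)
p=proj(K,T,(.5246,.0035,.168));print(p);cv2.drawMarker(im,tuple(int(x) for x in p),(0,255,0),0,14,1);cv2.imwrite('pics/w2.png',im)
P=cloud(d,K,T);s=(P[...,2]>.16)&(P[...,2]<.172)&(np.hypot(P[...,0]-.5246,P[...,1]-.0035)<.03);print(s.sum(),P[s].mean(0))
plan([(.5246,.0035,.21,1.423),(.5246,.0035,.136,1.423)])
E
```

```text
t 4.7 p [0.5188 0.008  0.2662] zyaw 1.47 ft [-0.2 -0.4  0.5] w 0.0557 j [0.   0.25 0.11 1.41 0.02 0.11]
[316.91691876 208.39595813]
241 [0.52505832 0.00375747 0.16695022]
0 [0.016, 0.141, -0.01] 0.0126
1 [0.016, 0.141, -0.009] 0.0126
--
2 [0.0, 0.185, 0.0] -0.0
3 [-0.0, 0.185, 0.0] -0.0
--
```

View pics/w2.png

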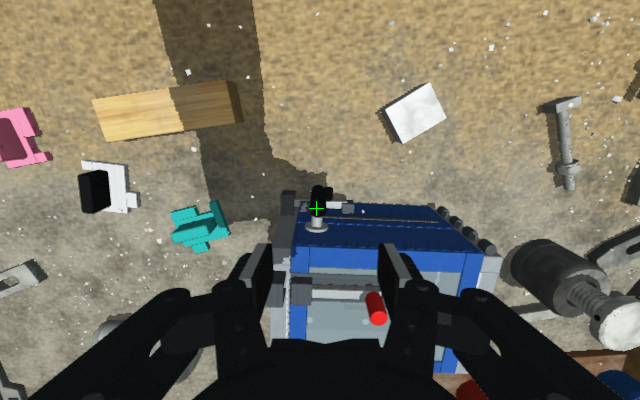

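The view shows the post's top at (317,208), centred between the fingers. The bolt bar is withdrawn and the red knob is at (376,310). I'm lowering onto the post.

{"name": "move_arm", "arguments": {"increments": [{"grip":0.35,"linear":[0.016,0.141,-0.01],"twist":0.012},{"grip":0.35,"linear":[0.016,0.141,-0.009],"twist":0.012},{"grip":0.35,"linear":[0,0.18,0],"twist":0},{"grip":0.35,"linear":[0,0.16,0],"twist":0},{"grip":0.35,"linear":[0,0,0],"twist":0}]}}

```text
clock: 5.25
eef_pos: [0.5313, 0.0088, 0.1413]
tool_rot: [-0.695, 0.046, -0.067, 0.715]
ft_force: [-0.7, -0.3, 0.4]
grip_width: 0.0555
```

```bash
python3 - <<'E'
from h import *
o,m=st();x=np.array([.525,.0037,.135])-o['eef_pos'];print(m.T@x/.2)
E
```

```text
t 5.25 p [0.5313 0.0088 0.1413] zyaw 1.41 ft [-0.7 -0.3  0.4] w 0.0555 j [ 0.    0.33 -0.11  1.1   0.03  0.16]
[-0.02769264  0.02972075 -0.0311126 ]
```

{"name": "move_arm", "arguments": {"increments": [{"grip":0.35,"linear":[-0.028,0.02,-0.031],"twist":0},{"grip":0.35,"linear":[0,0,0],"twist":0},{"grip":1,"linear":[0,0,0],"twist":0},{"grip":1,"linear":[0,0,0],"twist":0},{"grip":1,"linear":[0,0,0],"twist":0}]}}

```text
clock: 5.75
eef_pos: [0.5278, 0.0033, 0.1429]
tool_rot: [-0.694, 0.044, -0.072, 0.715]
ft_force: [-0.7, 2.0, -3.1]
grip_width: 0.0132
```

```bash
python3 - <<'E'
from h import *
o,m=st();p=np.array(o['eef_pos']);h=np.array([.591,.169]);r=p[:2]-h;print(np.linalg.norm(r))
a=np.arctan2(r[1],r[0]);rr=.180
way=[(*(h+rr*np.array([np.cos(a-t),np.sin(a-t)])),p[2],1.42-t) for t in np.arange(.1,2.01,.1)]
plan(way,step=.05)
E
```

```text
t 5.75 p [0.5278 0.0033 0.1429] zyaw 1.407 ft [-0.7  2.  -3.1] w 0.0132 j [-0.01  0.32 -0.13  1.08  0.03  0.16]
0.17728334365507187
0 [-0.09, -0.0, 0.009] 0.0433
--
1 [-0.087, -0.0, 0.023] 0.05
--
2 [-0.087, -0.0, 0.023] 0.05
--
3 [-0.087, -0.0, 0.023] 0.05
--
4 [-0.087, -0.0, 0.023] 0.05
--
5 [-0.087, -0.0, 0.023] 0.05
--
6 [-0.087, -0.0, 0.023] 0.05
--
7 [-0.087, -0.0, 0.023] 0.05
--
8 [-0.087, -0.0, 0.023] 0.05
--
9 [-0.087, -0.0, 0.023] 0.05
--
10 [-0.087, -0.0, 0.023] 0.05
--
11 [-0.087, -0.0, 0.023] 0.05
--
12 [-0.087, -0.0, 0.023] 0.05
--
13 [-0.087, -0.0, 0.023] 0.05
--
14 [-0.087, -0.0, 0.023] 0.05
--
15 [-0.087, -0.0, 0.023] 0.05
--
16 [-0.087, -0.0, 0.023] 0.05
--
17 [-0.087, -0.0, 0.023] 0.05
--
18 [-0.087, -0.0, 0.023] 0.05
--
19 [-0.087, -0.0, 0.023] 0.05
--
```

{"name": "move_arm", "arguments": {"increments": [{"grip":1,"linear":[-0.05,0,0.005],"twist":0.025},{"grip":1,"linear":[-0.087,0,0.02],"twist":0.05},{"grip":1,"linear":[-0.087,0,0.023],"twist":0.05},{"grip":1,"linear":[-0.087,0,0.023],"twist":0.05},{"grip":1,"linear":[-0.087,0,0.023],"twist":0.05}]}}

```text
clock: 6.25
eef_pos: [0.4626, 0.0481, 0.1429]
tool_rot: [-0.658, 0.206, -0.233, 0.685]
ft_force: [2.6, 3.8, -3.2]
grip_width: 0.013
```

```bash
cat >> h.py <<'E'
def leaf(tot=2.0,n=5,grp=True):
    o,m=st();p=np.array(o['eef_pos']);h=np.array([.591,.169]);r=p[:2]-h;a=np.arctan2(r[1],r[0]);psi=np.arctan2(m[1,2],m[0,2])
    th=(np.arctan2(.0037-h[1],.525-h[0])-a)%(2*np.pi);print('r',np.linalg.norm(r),'theta',th)
    r0=np.linalg.norm(r)
    plan([(*(h+.18*np.array([np.cos(a-t),np.sin(a-t)])),.141,psi+(1.41-th-psi)*i/n-t) for i,t in enumerate(np.arange(1,n+1)*.1,1)],step=.06)
E
python3 -c "
from h import *
leaf()"
```

```text
t 6.25 p [0.4626 0.0481 0.1429] zyaw 0.94 ft [ 2.6  3.8 -3.2] w 0.013 j [ 0.09  0.19 -0.3   1.03  0.02  0.72]
r 0.17639720409384746 theta 0.43568550223870983
0 [-0.091, 0.009, 0.003] 0.0465
--
1 [-0.087, -0.0, 0.021] 0.0465
--
2 [-0.087, -0.0, 0.022] 0.0465
--
3 [-0.087, -0.0, 0.023] 0.0465
--
4 [-0.087, -0.0, 0.023] 0.0465
--
```

Forces are small, so I'm carrying on along the arc.

{"name": "move_arm", "arguments": {"increments": [{"grip":1,"linear":[-0.088,0,0.015],"twist":0.047},{"grip":1,"linear":[-0.087,0,0.022],"twist":0.05},{"grip":1,"linear":[-0.087,0,0.023],"twist":0.05},{"grip":1,"linear":[-0.087,0,0.023],"twist":0.05},{"grip":1,"linear":[-0.087,0,0.023],"twist":0.05}]}}

```text
clock: 6.75
eef_pos: [0.4194, 0.1287, 0.1429]
tool_rot: [-0.578, 0.371, -0.394, 0.611]
ft_force: [5.4, 2.5, -8.2]
grip_width: 0.0129
```

```bash
python3 -c "
from h import *
leaf()"
```

```text
t 6.75 p [0.4194 0.1287 0.1429] zyaw 0.428 ft [ 5.4  2.5 -8.2] w 0.0129 j [ 0.29  0.14 -0.36  1.01  0.01  1.44]
r 0.17627890365664295 theta 0.9605383274177715
0 [-0.091, 0.009, 0.004] 0.0479
--
1 [-0.087, -0.0, 0.022] 0.0479
--
2 [-0.087, -0.0, 0.023] 0.0479
--
3 [-0.087, -0.0, 0.023] 0.0479
--
4 [-0.087, -0.0, 0.024] 0.0479
--
```

{"name": "move_arm", "arguments": {"increments": [{"grip":1,"linear":[-0.088,0.005,0.018],"twist":0.048},{"grip":1,"linear":[-0.087,0,0.023],"twist":0.05},{"grip":1,"linear":[-0.087,0,0.023],"twist":0.05},{"grip":1,"linear":[-0.087,0,0.023],"twist":0.05},{"grip":1,"linear":[-0.087,0,0.023],"twist":0.05}]}}

```text
clock: 7.25
eef_pos: [0.421, 0.2199, 0.1429]
tool_rot: [0.46, -0.511, 0.529, -0.496]
ft_force: [3.5, -1.6, -4.9]
grip_width: 0.0128
```

```bash
python3 -c "
from h import *
leaf()"
```

```text
t 7.25 p [0.421  0.2199 0.1429] zyaw -0.085 ft [ 3.5 -1.6 -4.9] w 0.0128 j [ 0.49  0.21 -0.28  1.03 -0.01  2.14]
r 0.17742512246551062 theta 1.4820486403742779
0 [-0.09, 0.01, 0.01] 0.0488
--
1 [-0.087, -0.0, 0.023] 0.0488
--
2 [-0.087, -0.0, 0.023] 0.0488
--
3 [-0.087, -0.0, 0.023] 0.0488
--
4 [-0.087, -0.0, 0.024] 0.0488
--
```

{"name": "move_arm", "arguments": {"increments": [{"grip":1,"linear":[-0.087,0,0.02],"twist":0.045},{"grip":1,"linear":[-0.087,0,0.023],"twist":0.045},{"grip":1,"linear":[-0.087,0,0.023],"twist":0.045},{"grip":1,"linear":[-0.087,0,0.023],"twist":0.045},{"grip":1,"linear":[0,0,0],"twist":0}]}}

```text
clock: 7.75
eef_pos: [0.4542, 0.284, 0.1429]
tool_rot: [0.356, -0.593, 0.608, -0.389]
ft_force: [1.3, -0.7, 1.5]
grip_width: 0.0131
```

```bash
python3 -c "
from h import *
leaf()"
```

```text
t 7.75 p [0.4542 0.284  0.1429] zyaw -0.461 ft [ 1.3 -0.7  1.5] w 0.0131 j [ 0.57  0.33 -0.11  1.08 -0.02  2.6 ]
r 0.17871400870233756 theta 1.8897293095487369
0 [-0.088, 0.01, 0.019] 0.0519
--
1 [-0.086, -0.0, 0.025] 0.0519
--
2 [-0.086, -0.0, 0.025] 0.0519
--
3 [-0.087, -0.0, 0.025] 0.0519
--
4 [-0.087, -0.0, 0.024] 0.0519
--
```

{"name": "move_arm", "arguments": {"increments": [{"grip":1,"linear":[-0.07,0,0.018],"twist":0.035},{"grip":1,"linear":[0,0,0],"twist":0},{"grip":0.4,"linear":[0,0,0],"twist":0},{"grip":0.4,"linear":[0,0,0],"twist":0},{"grip":0.4,"linear":[0,-0.1,0],"twist":0}]}}

```text
clock: 8.25
eef_pos: [0.459, 0.2914, 0.1617]
tool_rot: [0.339, -0.605, 0.62, -0.367]
ft_force: [0.8, -0.4, -0.5]
grip_width: 0.0513
```

{"name": "move_arm", "arguments": {"increments": [{"grip":0.4,"linear":[0,-0.23,0],"twist":0},{"grip":0.4,"linear":[0,-0.23,0],"twist":0},{"grip":0.4,"linear":[0,-0.23,0],"twist":0},{"grip":0.4,"linear":[0,-0.2,0],"twist":-0.05},{"grip":0.4,"linear":[0,0,0],"twist":-0.07}]}}

```text
clock: 8.75
eef_pos: [0.4487, 0.2885, 0.3512]
tool_rot: [0.412, -0.554, 0.572, -0.443]
ft_force: [1.1, 0.3, -0.8]
grip_width: 0.0512
```

```bash
python3 - <<'E'
from h import *
st()
f=np.load('w2.npz');im,d,K,T=[f[k] for k in('im','d','K','T')]
im2,d2,K2,T2=cam('scene');cv2.imwrite('pics/s2.png',cv2.resize(im2[150:350,180:440],None,fx=2.5,fy=2.5))
im2,d2,K2,T2=cam('top');np.savez('top2.npz',im=im2,d=d2,K=K2,T=T2)
plan([(.42,.05,.36,.6),(.46,-.20,.3,1.42)])
E
```

```text
t 8.75 p [0.4487 0.2885 0.3512] zyaw -0.273 ft [ 1.1  0.3 -0.8] w 0.0512 j [ 0.58  0.26  0.33  1.6  -0.02  2.43]
0 [0.169, -0.01, 0.028] -0.0627
1 [0.171, -0.01, 0.006] -0.0627
2 [0.17, -0.01, -0.015] -0.0627
3 [0.167, -0.01, -0.036] -0.0627
4 [0.161, -0.01, -0.057] -0.0627
5 [0.153, -0.01, -0.077] -0.0627
6 [0.142, -0.01, -0.095] -0.0627
--
7 [0.191, 0.05, -0.09] -0.0683
8 [0.177, 0.05, -0.115] -0.0683
9 [0.159, 0.05, -0.138] -0.0683
10 [0.139, 0.05, -0.159] -0.0683
11 [0.116, 0.05, -0.176] -0.0683
12 [0.091, 0.05, -0.19] -0.0683
--
```

View pics/s2.png

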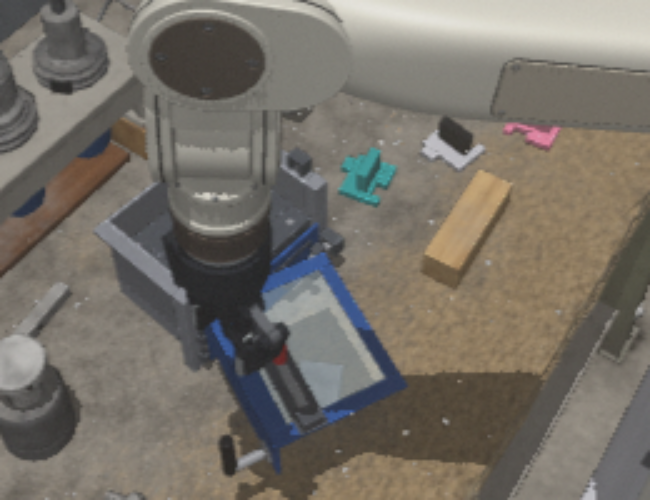

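The view shows the top leaf open well past 90° and the bottom leaf shut. Now I'm heading over to the plate.

{"name": "move_arm", "arguments": {"increments": [{"grip":0.2,"linear":[0.169,0,0.028],"twist":-0.063},{"grip":0.2,"linear":[0.171,0,0.006],"twist":-0.063},{"grip":0.2,"linear":[0.17,0,-0.015],"twist":-0.063},{"grip":0.2,"linear":[0.167,0,-0.036],"twist":-0.063},{"grip":0.2,"linear":[0.161,0,-0.057],"twist":-0.063}]}}

```text
clock: 9.35
eef_pos: [0.425, 0.1145, 0.3386]
tool_rot: [-0.577, 0.389, -0.41, 0.59]
ft_force: [0.3, -0.0, -0.4]
grip_width: 0.0683
```

{"name": "move_arm", "arguments": {"increments": [{"grip":0.2,"linear":[0.153,0,-0.077],"twist":-0.063},{"grip":0.2,"linear":[0.142,0,-0.095],"twist":-0.063},{"grip":0.2,"linear":[0.191,0.05,-0.09],"twist":-0.068},{"grip":0.2,"linear":[0.177,0.05,-0.115],"twist":-0.068},{"grip":0.2,"linear":[0.159,0.05,-0.138],"twist":-0.068}]}}

```text
clock: 9.85
eef_pos: [0.4345, -0.0741, 0.3071]
tool_rot: [-0.677, 0.186, -0.206, 0.682]
ft_force: [1.1, 0.2, -0.9]
grip_width: 0.0682
```

```bash
python3 - <<'E'
from h import *
st()
plan([(.51,-.29,.24,1.42)])
f=np.load('w2.npz');im,d,K,T=[f[k] for k in('im','d','K','T')];P=cloud(d,K,T)
s=(np.hypot(P[...,0]-.515,P[...,1]+.29)<.06)&(P[...,2]>.035)&(P[...,2]<.06);print('rib',s.sum(),P[s].mean(0),cv2.minAreaRect(P[s][:,:2].astype(np.float32)))
E
```

```text
t 9.85 p [ 0.4345 -0.0741  0.3071] zyaw 1.01 ft [ 1.1  0.2 -0.9] w 0.0682 j [-0.17  0.08  0.    1.47  0.    0.39]
0 [0.179, 0.067, -0.143] -0.041
1 [0.166, 0.067, -0.157] -0.041
2 [0.153, 0.067, -0.17] -0.041
3 [0.139, 0.067, -0.182] -0.041
4 [0.123, 0.067, -0.193] -0.041
--
rib 727 [ 0.51440971 -0.28953002  0.04387988] ((0.5172681212425232, -0.2827228307723999), (0.06055613234639168, 0.054074496030807495), 14.558843612670898)
```

{"name": "move_arm", "arguments": {"increments": [{"grip":0.2,"linear":[0.179,0.067,-0.143],"twist":-0.04},{"grip":0.2,"linear":[0.166,0.067,-0.157],"twist":-0.04},{"grip":0.2,"linear":[0.153,0.067,-0.17],"twist":-0.04},{"grip":0.2,"linear":[0.139,0.067,-0.182],"twist":-0.04},{"grip":0.2,"linear":[0.08,0.067,-0.16],"twist":-0.04}]}}

```text
clock: 10.35
eef_pos: [0.5002, -0.2898, 0.2346]
tool_rot: [-0.703, 0.048, -0.064, 0.706]
ft_force: [0.7, -0.6, -0.3]
grip_width: 0.0684
```

```bash
python3 - <<'E'
from h import *
st();im,d,K,T=cam('wrist');np.savez('w3.npz',im=im,d=d,K=K,T=T);P=cloud(d,K,T)
near=np.hypot(P[...,0]-.515,P[...,1]+.29)<.07
s=near&(P[...,2]>.042)&(P[...,2]<.052);s=cv2.morphologyEx(s.astype(np.uint8),cv2.MORPH_OPEN,np.ones((3,3)))>0
print('rib',s.sum(),P[s].mean(0),cv2.minAreaRect(P[s][:,:2].astype(np.float32)))
w=(near&(im.min(2)>110)&(P[...,2]>.005)&(P[...,2]<.016)).astype(np.uint8)
cs,_=cv2.findContours(w,0,2);c=max(cs,key=cv2.contourArea);q=np.array([ray(K,T,x[0],.01)[:2] for x in c]);print('plate',cv2.minAreaRect(q.astype(np.float32)))
cv2.drawContours(im,[c],-1,(0,0,255),1);im[s]=im[s]//2+np.array([0,128,0],np.uint8)
cv2.imwrite('pics/w3.png',im)
E
```

```text
t 10.35 p [ 0.5002 -0.2898  0.2346] zyaw 1.413 ft [ 0.7 -0.6 -0.3] w 0.0684 j [-0.53  0.38  0.21  1.38  0.01 -0.37]
rib 548 [ 0.5139899  -0.29365087  0.04555602] ((0.5149900317192078, -0.293943852186203), (0.01578553579747677, 0.05096224322915077), 77.40869903564453)
plate ((0.516485333442688, -0.28685882687568665), (0.06926057487726212, 0.07042015343904495), 76.90613555908203)
```

View pics/w3.png

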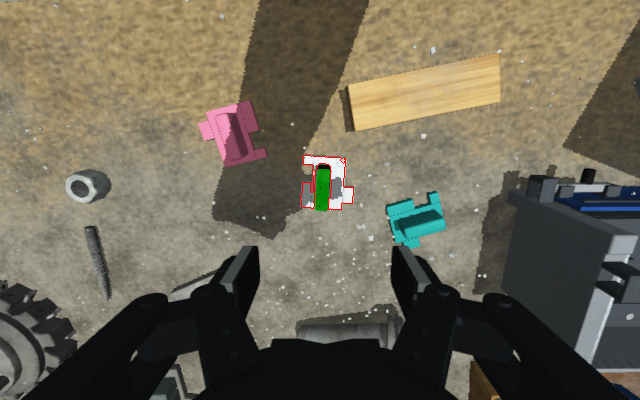

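The view shows the plate outlined in red, centred near (323,185), with the rib in green and the tab to the right. Pink is at (232,133) and turquoise at (417,218). Rib centre is (0.515, -0.294) and the yaw about -0.223. Both estimates agree.

```bash
python3 - <<'E'
from h import *
plan([(.515,-.2938,.10,1.348),(.515,-.2938,.05,1.348)])
E
```

```text
0 [0.025, 0.218, 0.005] 0.0105
1 [0.025, 0.218, 0.005] 0.0105
2 [0.025, 0.218, 0.006] 0.0105
--
3 [0.0, 0.125, 0.0] -0.0
4 [0.0, 0.125, 0.0] -0.0
--
```

{"name": "move_arm", "arguments": {"increments": [{"grip":0.42,"linear":[0.025,0.218,0.005],"twist":0.01},{"grip":0.42,"linear":[0.025,0.218,0.005],"twist":0.01},{"grip":0.42,"linear":[0.025,0.2,0.006],"twist":0.01},{"grip":0.42,"linear":[0,0,0],"twist":0},{"grip":0.42,"linear":[0,0,0],"twist":0}]}}

```text
clock: 10.9
eef_pos: [0.5119, -0.295, 0.0947]
tool_rot: [-0.7, 0.082, -0.088, 0.704]
ft_force: [-0.7, -0.3, 1.0]
grip_width: 0.0499
```

```bash
python3 - <<'E'
from h import *
st();plan([(.515,-.2938,.05,1.348),(.515,-.2938,.017,1.348)],step=.025)
E
```

```text
t 10.9 p [ 0.5119 -0.295   0.0947] zyaw 1.33 ft [-0.7 -0.3  1. ] w 0.0499 j [-0.53  0.5   0.02  1.09  0.01 -0.29]
0 [0.007, 0.112, 0.005] -0.0046
1 [0.007, 0.112, 0.005] -0.0046
--
2 [0.0, 0.082, 0.0] -0.0
3 [0.0, 0.082, 0.0] -0.0
--
```

{"name": "move_arm", "arguments": {"increments": [{"grip":0.42,"linear":[0.007,0.112,0.005],"twist":-0.004},{"grip":0.42,"linear":[0.007,0.112,0.005],"twist":-0.004},{"grip":0.42,"linear":[0,0.08,0],"twist":0},{"grip":0.42,"linear":[0,0.05,0],"twist":0},{"grip":0.42,"linear":[0,0,0],"twist":0}]}}

```text
clock: 11.4
eef_pos: [0.5207, -0.2958, 0.0339]
tool_rot: [-0.702, 0.072, -0.088, 0.703]
ft_force: [0.5, -0.2, 0.3]
grip_width: 0.0492
```

```bash
python3 - <<'E'
from h import *
st();plan([(.515,-.2938,.017,1.348)],step=.025)
E
```

```text
t 11.4 p [ 0.5207 -0.2958  0.0339] zyaw 1.344 ft [ 0.5 -0.2  0.3] w 0.0492 j [-0.52  0.57 -0.04  0.94  0.01 -0.29]
0 [-0.03, 0.085, 0.003] -0.0022
--
```

{"name": "move_arm", "arguments": {"increments": [{"grip":0.42,"linear":[-0.02,0.05,0.003],"twist":0},{"grip":0.42,"linear":[-0.01,0.04,0],"twist":0},{"grip":0.42,"linear":[0,0,0],"twist":0},{"grip":0.42,"linear":[0,0,0],"twist":0},{"grip":0.42,"linear":[0,0,0],"twist":0}]}}

```text
clock: 11.9
eef_pos: [0.5174, -0.2953, 0.0193]
tool_rot: [0.703, -0.07, 0.091, -0.701]
ft_force: [0.4, -0.5, 0.2]
grip_width: 0.0494
```

```bash
python3 - <<'E'
from h import *
st();plan([(.515,-.2938,.017,1.348)],step=.025)
E
```

```text
t 11.9 p [ 0.5174 -0.2953  0.0193] zyaw 1.343 ft [ 0.4 -0.5  0.2] w 0.0494 j [-0.52  0.57 -0.08  0.89  0.01 -0.3 ]
0 [-0.013, 0.012, 0.004] -0.0026
--
```

{"name": "move_arm", "arguments": {"increments": [{"grip":0.42,"linear":[-0.013,0.01,0.004],"twist":0},{"grip":0.42,"linear":[0,0,0],"twist":0},{"grip":1,"linear":[0,0,0],"twist":0},{"grip":1,"linear":[0,0,0],"twist":0},{"grip":1,"linear":[0,0,0],"twist":0}]}}

```text
clock: 12.4
eef_pos: [0.5155, -0.2942, 0.0179]
tool_rot: [0.704, -0.069, 0.092, -0.701]
ft_force: [0.3, -0.0, -2.4]
grip_width: 0.0151
```

```bash
python3 - <<'E'
from h import *
st()
E
```

```text
t 12.4 p [ 0.5155 -0.2942  0.0179] zyaw 1.343 ft [ 0.3 -0.  -2.4] w 0.0151 j [-0.52  0.57 -0.09  0.88  0.01 -0.3 ]
```

```bash
python3 - <<'E'
from h import *
plan([(.515,-.294,.16,1.343),(.63,-.10,.30,1.423)])
E
```

```text
0 [-0.001, -0.237, 0.0] -0.0
1 [-0.001, -0.237, 0.0] -0.0
2 [-0.001, -0.237, 0.0] -0.0
--
3 [0.057, -0.117, 0.179] -0.0067
4 [0.059, -0.117, 0.178] -0.0067
5 [0.062, -0.117, 0.178] -0.0067
6 [0.064, -0.117, 0.177] -0.0067
7 [0.066, -0.117, 0.176] -0.0067
8 [0.069, -0.117, 0.175] -0.0067
--
```

{"name": "move_arm", "arguments": {"increments": [{"grip":1,"linear":[0,-0.05,0],"twist":0},{"grip":1,"linear":[0,-0.2,0],"twist":0},{"grip":1,"linear":[0,-0.23,0],"twist":0},{"grip":1,"linear":[0,-0.23,0],"twist":0},{"grip":1,"linear":[0,0,0],"twist":0}]}}

```text
clock: 12.9
eef_pos: [0.5082, -0.2915, 0.1625]
tool_rot: [-0.702, 0.073, -0.088, 0.703]
ft_force: [-0.1, -0.3, -1.4]
grip_width: 0.0151
```

{"name": "move_arm", "arguments": {"increments": [{"grip":1,"linear":[0.057,-0.117,0.17],"twist":-0.007},{"grip":1,"linear":[0.059,-0.117,0.17],"twist":-0.007},{"grip":1,"linear":[0.062,-0.117,0.17],"twist":-0.007},{"grip":1,"linear":[0.064,-0.117,0.17],"twist":-0.007},{"grip":1,"linear":[0.066,-0.117,0.17],"twist":-0.007}]}}

```text
clock: 13.4
eef_pos: [0.5967, -0.136, 0.28]
tool_rot: [-0.704, 0.055, -0.063, 0.705]
ft_force: [0.8, -0.2, -3.0]
grip_width: 0.0155
```

{"name": "move_arm", "arguments": {"increments": [{"grip":1,"linear":[0.05,-0.05,0.1],"twist":-0.007},{"grip":1,"linear":[0,0,0],"twist":0},{"grip":1,"linear":[0,0,0],"twist":0},{"grip":1,"linear":[0,0,0],"twist":0},{"grip":1,"linear":[0,0,0],"twist":0}]}}

```text
clock: 13.9
eef_pos: [0.6111, -0.1129, 0.2902]
tool_rot: [-0.704, 0.048, -0.055, 0.706]
ft_force: [0.5, -1.2, -2.3]
grip_width: 0.0152
```

```bash
python3 - <<'E'
from h import *
st();im,d,K,T=cam('wrist');np.savez('w4.npz',im=im,d=d,K=K,T=T);P=cloud(d,K,T)
out=np.array([(-35,-28),(-23,-28),(-23,-14),(-1,-14),(-1,-28),(35,-28),(35,28),(25,28),(25,42),(3,42),(3,28),(-35,28)])/1000
im=im.copy()
c=np.array([proj(K,T,G(x,y,.088)) for x,y in out]).astype(np.int32);cv2.polylines(im,[c],True,(0,255,0),1)
cv2.imwrite('pics/w4.png',im)
E
```

```text
t 13.9 p [ 0.6111 -0.1129  0.2902] zyaw 1.425 ft [ 0.5 -1.2 -2.3] w 0.0152 j [-0.18  0.48  0.5   1.58  0.   -0.04]
```

View pics/w4.png

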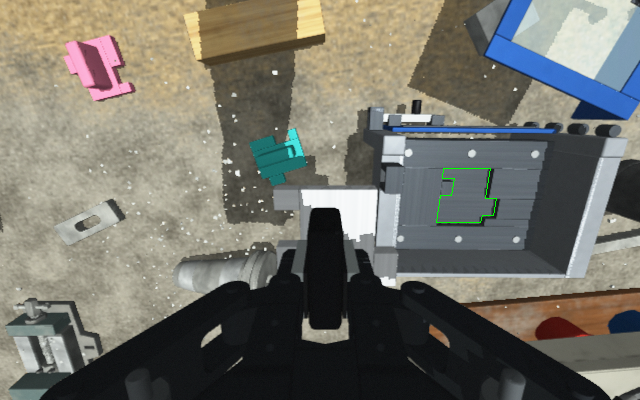

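The view shows the held plate with its rib in the fingers at (325,230) and the bottom leaf shut. The green predicted outline lies almost on the gap at (468,195). I'll refine both numerically.

```bash
python3 - <<'E'
from h import *
f=np.load('w4.npz');im,d,K,T=[f[k] for k in('im','d','K','T')];P=cloud(d,K,T);z=P[...,2]
Gf=lambda p:np.stack([(p[...,0]-.6597)*np.cos(.148)-(p[...,1]-.0538)*np.sin(.148),(p[...,0]-.6597)*np.sin(.148)+(p[...,1]-.0538)*np.cos(.148)],-1)
g=Gf(P);near=(abs(g[...,0])<.06)&(abs(g[...,1])<.06)
bz=np.median(z[near]);print('bed',bz,np.percentile(z[near],[2,10,25,50,75,90,98]).round(4))
s=(near&(z<bz-.004)).astype(np.uint8);s=cv2.morphologyEx(s,cv2.MORPH_OPEN,np.ones((3,3)));cs,_=cv2.findContours(s,0,2);c=max(cs,key=cv2.contourArea)
q=np.array([ray(K,T,x[0],.088) for x in c]);r=cv2.minAreaRect(q[:,:2].astype(np.float32));print('gap rect',r,'guardframe ext',Gf(q).min(0),Gf(q).max(0))
# walls
w=(z>.143)&(z<.153)&(P[...,0]>.55);w=cv2.morphologyEx(w.astype(np.uint8),cv2.MORPH_OPEN,np.ones((3,3)))
gw=g[w>0];print('walls',np.percentile(gw,[.5,99.5],axis=0))
# held plate in tool frame
o=bot.get_obs();m=R.from_quat(o['tool_rot']).as_matrix();p0=np.array(o['eef_pos'])
wm=np.zeros(z.shape,np.uint8);wm[180:280,265:385]=1
wm=((wm>0)&(z>.262)&(z<.295)&(im.max(2)>120)).astype(np.uint8);cs,_=cv2.findContours(wm,0,2);c=max(cs,key=cv2.contourArea)
print('platetop z',np.median(z[wm>0]))
q=np.array([ray(K,T,x[0],.2825) for x in c])-p0;t=q@m;print('tool x,z ext',t[:,[0,2]].min(0),t[:,[0,2]].max(0));
ch=c[:,0];fe=ch[(ch[:,0]>303)&(ch[:,0]<370)];fe=np.array([x for x in fe if x[1]<=ch[ch[:,0]==x[0],1].min()])
tt=np.array([(m.T@(ray(K,T,x,.2825)-p0))[[2,0]] for x in fe]);print('front edge fit',np.polyfit(tt[:,0],tt[:,1],1),len(tt))
vis=np.hstack([im[150:240,420:520].repeat(6,0).repeat(6,1)]);cv2.drawContours(im,cs,-1,(0,0,255),1);cv2.drawContours(vis,[((max(cv2.findContours(s,0,2)[0],key=cv2.contourArea)-[420,150])*6+3).astype(int)],-1,(0,255,0),1)
o=np.zeros((540,800,3),np.uint8);o[:,:600]=vis;o[:200,600:]=cv2.resize(im[170:290,260:380],(200,200));cv2.imwrite('pics/c5.png',o)
E
```

```text
bed 0.08736704535749068 [0.0768 0.0776 0.0788 0.0874 0.0881 0.0886 0.0892]
gap rect ((0.6611977815628052, 0.06044705584645271), (0.07176361978054047, 0.07187151908874512), 81.64049530029297) guardframe ext [-0.03541    -0.02903369] [0.03650968 0.0427241 ]
walls [[-0.08679619 -0.11629675]
 [ 0.19572101  0.20718125]]
platetop z 0.28251695733252
tool x,z ext [-0.03528345 -0.02684235] [0.01917758 0.0357877 ]
front edge fit [ 0.55750807 -0.01808566] 26
```

View pics/c5.png

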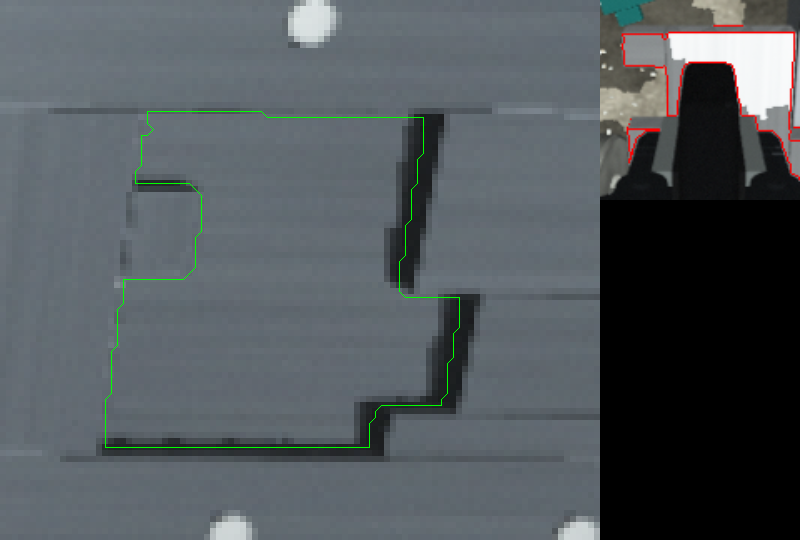

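Gap centre is about (0.6606, 0.0544) with yaw -0.147. The plate sits within 1 mm of the TCP, so the TCP target is (0.661, 0.054) with yaw 1.424 and flush at z≈0.096.

```bash
cat >> h.py <<'E'
def to(z,x=.6611,y=.0540,psi=1.424,step=.048):
    o,m=st();e=np.array([x,y,z])-o['eef_pos'];print('err mm',(e*1000).round(1));plan([(x,y,z,psi)],step=step)
E
python3 -c "
from h import *
to(.22)"
```

```text
t 13.95 p [ 0.611  -0.1131  0.29  ] zyaw 1.425 ft [-0.4  1.1 -2.2] w 0.0153 j [-0.18  0.48  0.5   1.58  0.   -0.04]
err mm [ 50.1 167.1 -70. ]
0 [0.032, 0.088, 0.216] 0.0001
1 [0.031, 0.088, 0.216] 0.0001
2 [0.031, 0.088, 0.216] 0.0001
3 [0.031, 0.088, 0.216] 0.0001
--
```

{"name": "move_arm", "arguments": {"increments": [{"grip":1,"linear":[0.031,0,0.21],"twist":0},{"grip":1,"linear":[0.031,0.05,0.21],"twist":0},{"grip":1,"linear":[0.031,0.1,0.21],"twist":0},{"grip":1,"linear":[0.031,0.15,0.2],"twist":0},{"grip":1,"linear":[0,0,0],"twist":0}]}}

```text
clock: 14.45
eef_pos: [0.661, 0.0442, 0.2271]
tool_rot: [-0.704, 0.054, -0.059, 0.705]
ft_force: [-0.2, -0.1, -2.9]
grip_width: 0.015
```

```bash
python3 -c "
from h import *
to(.16,step=.025)"
```

```text
t 14.45 p [0.661  0.0442 0.2271] zyaw 1.41 ft [-0.2 -0.1 -2.9] w 0.015 j [ 0.07  0.58  0.5   1.49 -0.    0.23]
err mm [  0.1   9.8 -67.1]
0 [-0.002, 0.112, 0.016] -0.0023
1 [-0.002, 0.112, 0.016] -0.0023
2 [-0.002, 0.112, 0.016] -0.0023
--
```

{"name": "move_arm", "arguments": {"increments": [{"grip":1,"linear":[-0.002,0.11,0.018],"twist":-0.003},{"grip":1,"linear":[-0.002,0.11,0.018],"twist":-0.003},{"grip":1,"linear":[-0.002,0.11,0.016],"twist":-0.002},{"grip":1,"linear":[0,0,0],"twist":0},{"grip":1,"linear":[0,0,0],"twist":0}]}}

```text
clock: 14.95
eef_pos: [0.6601, 0.0507, 0.1578]
tool_rot: [0.706, -0.051, 0.053, -0.705]
ft_force: [0.7, 0.3, -1.4]
grip_width: 0.0149
```

```bash
python3 -c "
from h import *
to(.112,step=.02)"
```

```text
t 14.95 p [0.6601 0.0507 0.1578] zyaw 1.423 ft [ 0.7  0.3 -1.4] w 0.0149 j [ 0.08  0.6   0.36  1.33 -0.    0.23]
err mm [  1.    3.3 -45.8]
0 [0.001, 0.076, 0.006] -0.0002
1 [0.001, 0.076, 0.006] -0.0002
2 [0.001, 0.076, 0.006] -0.0002
--
```

{"name": "move_arm", "arguments": {"increments": [{"grip":1,"linear":[0.003,0.076,0.008],"twist":0},{"grip":1,"linear":[0.003,0.076,0.008],"twist":0},{"grip":1,"linear":[0.002,0.06,0.006],"twist":0},{"grip":1,"linear":[0,0,0],"twist":0},{"grip":1,"linear":[0,0,0],"twist":0}]}}

```text
clock: 15.45
eef_pos: [0.6662, 0.0506, 0.122]
tool_rot: [0.705, -0.05, 0.059, -0.705]
ft_force: [0.1, 0.1, -1.6]
grip_width: 0.015
```

```bash
python3 -c "
from h import *
to(.109,step=.02)"
```

```text
t 15.45 p [0.6662 0.0506 0.122 ] zyaw 1.417 ft [ 0.1  0.1 -1.6] w 0.015 j [ 0.08  0.62  0.31  1.24 -0.    0.23]
err mm [ -5.1   3.4 -13. ]
0 [-0.028, 0.065, 0.013] -0.0035
--
```

{"name": "move_arm", "arguments": {"increments": [{"grip":1,"linear":[-0.025,0.03,0.018],"twist":-0.003},{"grip":1,"linear":[-0.006,0.025,0.008],"twist":0},{"grip":1,"linear":[0,0,0],"twist":0},{"grip":1,"linear":[0,0,0],"twist":0},{"grip":1,"linear":[0,0,0],"twist":0}]}}

```text
clock: 15.95
eef_pos: [0.6617, 0.0573, 0.113]
tool_rot: [0.705, -0.046, 0.058, -0.705]
ft_force: [0.4, 0.6, -2.7]
grip_width: 0.0151
```

```bash
python3 -c "
from h import *
to(.105,step=.02)"
```

```text
t 15.95 p [0.6617 0.0573 0.113 ] zyaw 1.424 ft [ 0.4  0.6 -2.7] w 0.0151 j [ 0.09  0.62  0.27  1.21 -0.    0.23]
err mm [-0.6 -3.3 -8. ]
0 [-0.001, 0.04, -0.017] -0.0002
--
```

{"name": "move_arm", "arguments": {"increments": [{"grip":1,"linear":[-0.001,0.01,-0.014],"twist":0},{"grip":1,"linear":[0,0,0],"twist":0},{"grip":1,"linear":[0,0,0],"twist":0},{"grip":1,"linear":[0,0,0],"twist":0},{"grip":1,"linear":[0,0,0],"twist":0}]}}

```text
clock: 16.45
eef_pos: [0.6615, 0.0541, 0.1112]
tool_rot: [0.705, -0.046, 0.059, -0.705]
ft_force: [-0.1, -0.7, -2.2]
grip_width: 0.0152
```

```bash
python3 -c "
from h import *
to(.105,step=.02)
im,d,K,T=cam('wrist');v=cv2.resize(im[150:350,200:450],None,fx=3,fy=3,interpolation=2);cv2.imwrite('pics/w6.png',v)"
```

```text
t 16.45 p [0.6615 0.0541 0.1112] zyaw 1.423 ft [-0.1 -0.7 -2.2] w 0.0152 j [ 0.08  0.62  0.27  1.2  -0.    0.23]
err mm [-0.4 -0.1 -6.2]
0 [-0.002, 0.031, -0.001] -0.0003
--
```

View pics/w6.png

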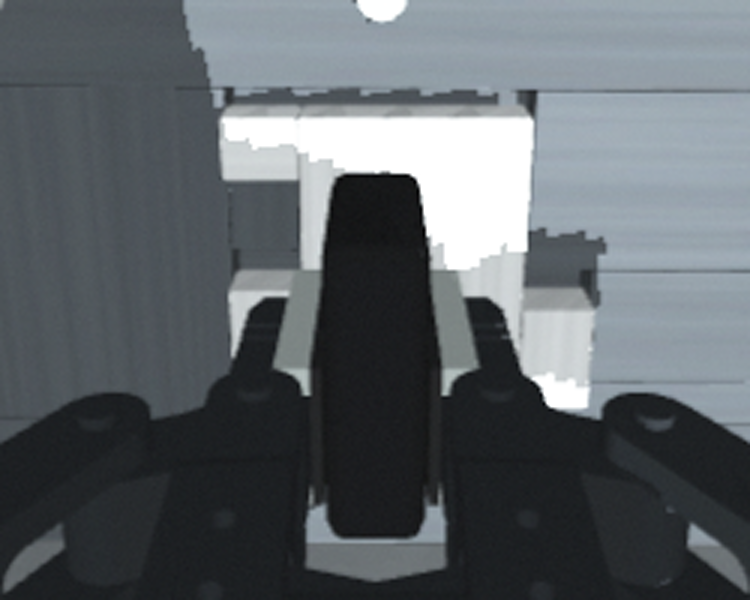

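```bash
python3 -c "
from h import *
o,m=st();im,d,K,T=cam('wrist');p=np.array(o['eef_pos'])
f=lambda u,v,z:((ray(K,T,(200+u/3,150+v/3),z)-p)@m)[[0,2]]*1000
print('plate front',f(375,105,.0933),f(375,118,.1033),'rim',f(375,90,.088))
print('plate top L/R',f(221,118,.1033),f(532,118,.1033),'rim L/R',f(229,90,.088),f(535,90,.088))
print('tab R',f(595,305,.1033),'slot',f(601,240,.088),f(598,295,.088))
"
```

```text
t 16.5 p [0.6615 0.0541 0.1112] zyaw 1.423 ft [-0.6 -0.5 -3. ] w 0.015 j [ 0.08  0.62  0.27  1.2  -0.    0.23]
plate front [-35.24159581   0.89928664] [-35.19557318   0.89597993] rim [-36.99620909   0.89905055]
plate top L/R [-35.17303446 -26.39749273] [-35.21855675  28.72814498] rim L/R [-36.97222546 -27.35103343] [-37.02249897  31.86563538]
tab R [ 1.49756993 42.73562024] slot [-5.65308584 47.13105092] [ 6.75388603 47.48904268]
```

Plate and gap are aligned within about 1.3 mm in +y and 0.4 mm in x. I'll correct that and lower gently.

{"name": "move_arm", "arguments": {"increments": [{"grip":1,"linear":[0.002,0.01,0.007],"twist":0},{"grip":1,"linear":[0,0,0],"twist":0},{"grip":1,"linear":[0,0.008,0],"twist":0},{"grip":1,"linear":[0,0,0],"twist":0},{"grip":1,"linear":[0,0,0],"twist":0}]}}

```text
clock: 17.05
eef_pos: [0.6622, 0.0557, 0.1072]
tool_rot: [0.705, -0.046, 0.058, -0.705]
ft_force: [0.4, 1.0, -1.8]
grip_width: 0.015
```

```bash
python3 -c "
from h import *
to(.0965,.6621,.0553,step=.02)"
```

```text
t 17.05 p [0.6622 0.0557 0.1072] zyaw 1.424 ft [ 0.4  1.  -1.8] w 0.015 j [ 0.09  0.62  0.27  1.2  -0.    0.23]
err mm [ -0.1  -0.4 -10.7]
0 [-0.0, 0.053, -0.002] -0.0002
--
```

{"name": "move_arm", "arguments": {"increments": [{"grip":1,"linear":[-0.001,0.012,-0.001],"twist":0},{"grip":1,"linear":[-0.001,0.012,0],"twist":0},{"grip":1,"linear":[-0.001,0.012,0],"twist":0},{"grip":1,"linear":[0,0,0],"twist":0},{"grip":1,"linear":[0,0,0],"twist":0}]}}

```text
clock: 17.55
eef_pos: [0.6615, 0.0555, 0.0991]
tool_rot: [0.705, -0.046, 0.058, -0.705]
ft_force: [-0.4, -0.2, -2.4]
grip_width: 0.0153
```

```bash
python3 -c "
from h import *
to(.0965,.6621,.0553,step=.02)"
```

```text
t 17.55 p [0.6615 0.0555 0.0991] zyaw 1.424 ft [-0.4 -0.2 -2.4] w 0.0153 j [ 0.09  0.63  0.25  1.18 -0.    0.23]
err mm [ 0.6 -0.2 -2.6]
0 [0.003, 0.013, -0.001] -0.0002
--
```

It's 7 mm into the gap with no contact force.

{"name": "move_arm", "arguments": {"increments": [{"grip":1,"linear":[0.001,0.006,0],"twist":0},{"grip":1,"linear":[0.001,0.006,0],"twist":0},{"grip":1,"linear":[0,0,0],"twist":0},{"grip":1,"linear":[0,0.004,0],"twist":0},{"grip":1,"linear":[0,0,0],"twist":0}]}}

```text
clock: 18.05
eef_pos: [0.6623, 0.0555, 0.0965]
tool_rot: [0.705, -0.045, 0.059, -0.705]
ft_force: [0.4, -0.1, -2.1]
grip_width: 0.0146
```

```bash
python3 -c "
from h import *
to(.0960,.6621,.0553,step=.02)"
```

```text
t 18.05 p [0.6623 0.0555 0.0965] zyaw 1.424 ft [ 0.4 -0.1 -2.1] w 0.0146 j [ 0.09  0.63  0.25  1.17 -0.    0.23]
err mm [-0.2 -0.2 -0.5]
0 [-0.001, 0.003, -0.001] -0.0002
--
```

Almost seated. I'm feeling for the floor.

{"name": "move_arm", "arguments": {"increments": [{"grip":1,"linear":[0,0.005,0],"twist":0},{"grip":1,"linear":[0,0,0],"twist":0},{"grip":1,"linear":[0,0.004,0],"twist":0},{"grip":1,"linear":[0,0,0],"twist":0},{"grip":1,"linear":[0,0,0],"twist":0}]}}

```text
clock: 18.55
eef_pos: [0.6627, 0.0556, 0.0963]
tool_rot: [0.705, -0.045, 0.059, -0.705]
ft_force: [-0.9, -0.3, -0.7]
grip_width: 0.0154
```

```bash
python3 -c "
from h import *
st()"
```

```text
t 18.55 p [0.6627 0.0556 0.0963] zyaw 1.424 ft [-0.9 -0.3 -0.7] w 0.0154 j [ 0.09  0.63  0.25  1.17 -0.    0.23]
```

The weight has come off the wrist (-2.4 → -0.7 N) and z has stopped, so it's on the floor. Releasing.

{"name": "move_arm", "arguments": {"increments": [{"grip":1,"linear":[0,0.004,0],"twist":0},{"grip":0.5,"linear":[0,0,0],"twist":0},{"grip":0.5,"linear":[0,0,0],"twist":0},{"grip":0.5,"linear":[0,0,0],"twist":0},{"grip":0.5,"linear":[0,0,0],"twist":0}]}}

```text
clock: 19.05
eef_pos: [0.6638, 0.0556, 0.0961]
tool_rot: [-0.705, 0.044, -0.06, 0.705]
ft_force: [1.1, -0.2, -0.2]
grip_width: 0.0429
```

{"name": "move_arm", "arguments": {"increments": [{"grip":0.5,"linear":[0,-0.05,0],"twist":0},{"grip":0.5,"linear":[0,-0.15,0],"twist":0},{"grip":0.5,"linear":[0,-0.2,0],"twist":0},{"grip":0.5,"linear":[0,-0.2,0],"twist":0},{"grip":0.5,"linear":[0,0,0],"twist":0}]}}

```text
clock: 19.55
eef_pos: [0.6599, 0.0557, 0.2205]
tool_rot: [0.705, -0.045, 0.059, -0.705]
ft_force: [0.4, 0.2, 1.0]
grip_width: 0.0426
```

{"name": "move_arm", "arguments": {"increments": [{"grip":0.5,"linear":[0,-0.2,-0.1],"twist":0},{"grip":0.5,"linear":[0,-0.15,-0.2],"twist":0},{"grip":0.5,"linear":[0,0,-0.24],"twist":0},{"grip":0.5,"linear":[0,0,-0.1],"twist":0},{"grip":0.5,"linear":[0,0,0],"twist":0}]}}

```text
clock: 20.05
eef_pos: [0.6398, -0.0723, 0.2943]
tool_rot: [0.706, -0.042, 0.059, -0.705]
ft_force: [-0.2, 0.6, -0.3]
grip_width: 0.0428
```

```bash
python3 - <<'E'
from h import *
st();im,d,K,T=cam('wrist');P=cloud(d,K,T);z=P[...,2]
g=np.stack([(P[...,0]-.6606)*np.cos(.147)-(P[...,1]-.0544)*np.sin(.147),(P[...,0]-.6606)*np.sin(.147)+(P[...,1]-.0544)*np.cos(.147)],-1)
inn=(abs(g[...,0])<.033)&(abs(g[...,1])<.026);pl=inn&(abs(g[...,1])>.012)&(im.min(2)>90)
bed=(abs(g[...,0])<.06)&(abs(g[...,1])<.07)&~((abs(g[...,0])<.042)&(g[...,1]>-.035)&(g[...,1]<.05))
print('plate z',pl.sum(),np.percentile(z[pl],[5,50,95]),'bed',np.median(z[bed]))
for sx in(-1,1):
  for sy in(-1,1):
    s=pl&(sx*g[...,0]>.008)&(sy*g[...,1]>.012);print(sx,sy,s.sum(),np.median(z[s]) if s.any() else 0)
a=cv2.resize(im[60:320,300:640],None,fx=1.3,fy=1.3)
b,_,_,_=cam('top');b=cv2.resize(b[130:280,190:430],None,fx=1.43,fy=1.43)
o=np.zeros((600,450,3),np.uint8);o[:338,:442]=a;o[340:340+b.shape[0],:b.shape[1]]=b;cv2.imwrite('pics/end.png',o)
E
```

```text
t 20.05 p [ 0.6398 -0.0723  0.2943] zyaw 1.428 ft [-0.2  0.6 -0.3] w 0.0428 j [-0.11  0.52  0.57  1.6  -0.    0.03]
plate z 717 [0.0865303  0.08790663 0.08907232] bed 0.08811617789347972
-1 -1 196 0.08789067002814674
-1 1 142 0.08791437340687064
1 -1 212 0.08794094061071556
1 1 25 0.08804025753480599
```

View pics/end.png

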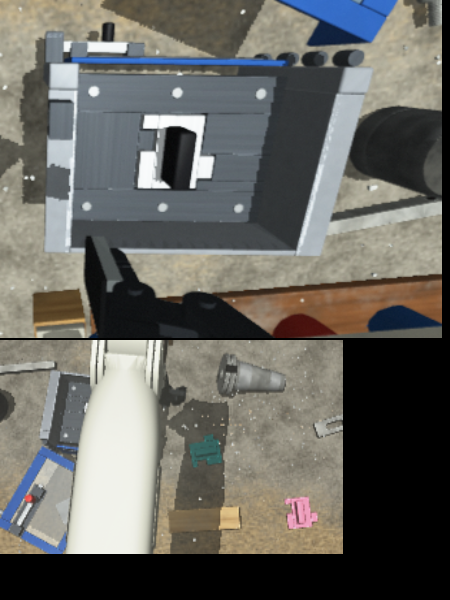

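The plate lies flush in the gap: its face is at 87.9 mm at all four corners and the bed is at 88.1 mm. The top leaf is still open, the bottom leaf and its bolt are shut, and the other things look undisturbed. Handing in.

```bash
python3 -c "
from h import *
st();print(bot.job_done())"
```

```text
t 20.15 p [ 0.64   -0.0698  0.2935] zyaw 1.431 ft [ 0.4 -0.2 -0.5] w 0.0426 j [-0.11  0.52  0.57  1.6   0.    0.03]
the job is handed in; nothing more can be done
None
```

The plate is seated flush in the bed, the top half of the door is open, and the job is handed in after about 20 s of robot time.

- **Bolt and door:** I pushed the upper bolt about 30 mm clear of its keeper. I then swung the top half by its post handle to about 1.95 rad and left it there. The bottom half and its bolt stayed shut.
- **Plate:** I took it by the black rib, turned it to the gap's angle and lowered it in. There was no sign of catching, and its weight came off the wrist as it touched the floor. I then let go and backed the arm away.

**Last checks:**
- The plate's upper face measured 87.9 to 88.0 mm at all four corners, against 88.1 mm for the bed.
- The tab and notch match the gap in the picture, and the gripper was clear and touching nothing.
- In the last top view the arm hid part of the scene, including the cube. The bystanders I could see looked undisturbed, but I did not measure any of them.

No check failed. In the close view before lowering, the plate was about 1.3 mm off sideways, within the 2.25 mm clearance. I corrected that before it went in.

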